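# Show where the USB stick is kept in the pencil box

### The job

Show me which compartment of the pencil box the USB stick lies in: with your fingertips gently push the pull on the lid to slide the lid all the way open, then point straight down at that USB stick from just above it, fingertips no more than about 5 cm over it, and keep still there for three seconds. Then push the lid gently shut again, fully home, so that no dust gets in. Grip nothing, do not touch or disturb what lies in the box, and leave the other things on the desk where they are.

Things in the scene. Friction and masses are not known exactly. Their poses are not given: they have to be found in the camera images.
- pencil_box: wooden pencil box with a sliding lid, 92 (x) x 232 (y) x 49 mm high, fixed on the desk; origin: centre of its underside, z up. Side walls 9 mm thick, top edge 49 mm above the desk. Four compartments in a row along y, each 74 (x) x 52 (y) mm, centres at y = -84, -28, 28 and 84 mm, floor 8 mm and dividers 34 mm above the desk; the last, at +y, is empty and stays covered by the open lid
- lid (a joint): how far the lid is open, in m: 0 shut, 0.172 fully open at its stop; it slides level along the box's +y, out over the low +y end. At the start it may stand ajar by up to 0.02. It resists with about 1.5 N of friction, stays where it is left and cannot be lifted
- lid_pull (a point): middle of the top of the finger pull, a raised wooden bar across the lid, moving with it: 56 mm along the box's x, 14 mm thick along y, 18 mm high, edges rounded; its top is 63 mm above the desk, the flat lid before and behind it 44.5 mm. Push its -y face to open the lid, its +y face to shut it. Box axes
- usb_stick: USB memory stick with a metal swivel cover, 18 x 46 x 10 mm, lying flat on the floor of one of the first three compartments (sharpener and eraser lie in the other two, in any order), hidden while the lid is shut. Origin: centre of its underside, long side along its y
- sharpener: small metal wedge pencil sharpener, 15 x 26 x 12 mm, in another compartment; origin: centre of its underside
- eraser: eraser block in a card sleeve, 22 x 52 x 12 mm, in another compartment; origin: centre of its underside
- sticky_notes: block of sticky notes, 70 x 70 x 21 mm, beyond the box; origin: centre of its underside
- stapler: small stapler, 30 x 113 x 41 mm, beyond the box; origin: centre of its underside
- card_case: flat memory-card case, 52 x 68 x 16 mm, farther back; origin: centre of its underside
- film_can: upright film canister, 34 mm across, 51 mm high, at the left; origin: centre of its underside
- spare_lens: camera lens standing on its cap, 70 mm across, 60 mm high, farther back; origin: centre of its underside

How it is judged:
By the outcome, as a careful person would: the job done as asked, in the order asked, and still so for the second after the job is handed in, with the robot touching nothing.
It also fails if it takes over 64 s, if anything falls off the work surface, if the arm or the gripper's body presses on something with over 40 N, if the wrist force passes 120 N, or if a joint passes its speed limit or range.

### The arm

A 6-joint arm with a two-finger parallel gripper is mounted at the origin on a cart in front of the work surface, level with it; the furniture and walls round the work are solid. World frame = base frame: x ahead of the robot, y to its left, z up, the work surface at z = 0. Lengths are in m, angles in rad, forces in N, time in s.
With the tool pointing down it reaches from about 0.225 to 0.875 m from the base axis. Payload 3.4 kg.
Tool frame: the origin (TCP) lies midway between the tips of the shut fingers; the grasp point (between the pads) lies 19 mm behind it (manip.grip_point_offset is the distance from the TCP to the grasp point, in m); z points along the fingers, y is the line along which they close (so a half turn about z gives the same grasp; the last joint's range is limited). The gripper opens to 85 mm and grips with 20 to 120 N. Pads are 22 mm wide; open, the fingers measure 114 mm over their backs; the gripper's body (76 mm by 85 mm) begins 54 mm behind the grasp point. The pads swing forward as they close: fully open they stand 13 mm farther back than shut.
Start: joints at [1.06, 0.276, 1.505, -0, 1.361, -0.121], TCP at [0.219, 0.532, 0.231] pointing down, gripper open.
Joint ranges: [-2.89, 2.89], [-0.75, 2.08], [0.22, 2.7], [-1.18, 4.32], [0.11, 2.71], [-2.7, 2.7]. Speed limits (rad/s): [2.57, 2.57, 3.14, 3.14, 3.14, 3.14].

### API

Orientations are given as a unit quaternion [w, x, y, z].
In Python, from rig import manip gives the robot as it stands.
- The arm moves only by the shell command python3 -m handwheel 'ROWS' [FORCE]. ROWS is JSON, a list of rows, each an object with "translation": the shift along the tool's x, y, z in m, a list of three; "angular": the turn, a rotation vector about the tool's x, y, z in degrees, a list of three; "hand": the closure, from 0 (fully open) to 1 (shut). A call has 1 to 10 rows; each row shifts and turns the commanded pose from where the row before left it, along the tool's axes as they then stand; what a row does not reach is not made up. A row lasts 1/12 s, in which the tool goes at most 41.7 mm and 7.16 degrees, less where a joint would pass 70% of its speed; a pose out of reach is approached as far as the arm can. A call with a gripper value outside its range is refused whole. The fingers move at their own pace and stop on an object; FORCE is the grip in N (left out, the last holds). Time passes only in rows, so rows that do not move let the fingers close. It gives the time, the measured TCP pose, the force, the opening and the grip force at its end, in the units of the state.
- manip.get_state(): the state, without advancing time (a new reading comes with each control period).
- manip.get_image(name): name is "scene" or "top" or "wrist"; returns the picture (420x560x3 uint8, red, green, blue); there is no depth.
- manip.camera_info(name): a dict with "camera_matrix" (3x3 intrinsics, pixels), "k1" (the pictures are not rectified: a ray, as slopes to the right and down, at radius r is drawn at 1 + k1 r^2 times it, then the intrinsics apply), "eye" and "orientation" of the camera in the world; the wrist camera has in their place "tool_from_camera" (4x4, takes a point from camera to tool coordinates, whose origin is the TCP and whose axes are the flange's). Camera axes: x right, y down, z forward; pixel columns grow to the right and rows downward; lengths in m; the calibration is good to about 2 mm. A picture is of the moment at which its call begins: read the wrist's pose just before it. camera_info takes no time and is no camera call.
- manip.sign_off(): hands the job in; it is judged then, once.
The state is a dict: "clock": time; "qpos": joint angles; "qd": joint speeds; "effort": joint torques, N m; "position": TCP position; "ee_rot": TCP orientation; "contact_force": force on the tool from outside, world axes, zero at the start; "moment": the same for the moment, N m; "width": finger opening in m; "gripper_force": force on a finger pad.
Only numpy, scipy, OpenCV 4.12 (cv2) and the standard library are available. Lean on these libraries where they do the work, as an engineer would, in place of code of your own. Each camera call takes 0.05 s, during which the arm holds its last target. There are 200 camera calls.

## Working session

There is one attempt and no reset: what is moved stays moved. The work goes in short steps, Python scripts to look and compute and a shell command to move; the robot and the scene stay as the last step left them, time stands still between calls to the robot, and variables do not carry over. Pictures are saved under pics/ and viewed, at most 10 in all, crops included, and the job is handed in when it is done.

```bash
mkdir -p pics; ls; python3 - <<'E'
from rig import manip
import cv2,numpy as np
for n in("scene","top"):
    cv2.imwrite(f"pics/{n}0.png",manip.get_image(n)[:,:,::-1]); print(manip.camera_info(n))
print(manip.camera_info("wrist")); print(manip.get_state())
E
```

```text
pics
{'camera_matrix': array([[435.42896691,   0.        , 276.94722045],
       [  0.        , 435.42896691, 208.72936516],
       [  0.        ,   0.        ,   1.        ]]), 'k1': -0.13699811406154988, 'eye': array([ 0.04893922, -0.22286073,  0.54605949]), 'orientation': array([-0.42902977,  0.77160897, -0.41450657,  0.22076538])}
{'camera_matrix': array([[484.37661588,   0.        , 279.42243172],
       [  0.        , 484.37661588, 210.05458396],
       [  0.        ,   0.        ,   1.        ]]), 'k1': -0.13958830163288438, 'eye': array([0.49955781, 0.19547412, 1.35854169]), 'orientation': array([-0.03756661,  0.70961379, -0.70240273,  0.04083408])}
{'camera_matrix': array([[340.29557867,   0.        , 277.21644956],
       [  0.        , 340.29557867, 203.0307449 ],
       [  0.        ,   0.        ,   1.        ]]), 'k1': -0.027328481621803066, 'tool_from_camera': array([[ 1.04909539e-03, -9.52404615e-01, -3.04834954e-01,
         7.74734935e-02],
       [ 9.99999096e-01,  1.25562491e-03, -4.81468791e-04,
         1.34372179e-03],
       [ 8.41311461e-04, -3.04834174e-01,  9.52405071e-01,
        -1.43024157e-01],
       [ 0.00000000e+00,  0.00000000e+00,  0.00000000e+00,
         1.00000000e+00]])}
{'clock': 0.1, 'qpos': array([ 1.05998391e+00,  2.76549195e-01,  1.50604181e+00,  3.06591369e-05,
        1.36068058e+00, -1.20991243e-01]), 'qd': array([-0.00125104, -0.00259364, -0.00301454,  0.00021397,  0.00205054,
       -0.00248376]), 'effort': array([ 1.31816385e-03, -4.17697942e+01, -2.46403956e+01,  2.23049988e-04,
        5.78294392e-03, -8.12936662e-06]), 'position': array([0.21826786, 0.53144561, 0.2305022 ]), 'ee_rot': array([-2.75047806e-04,  1.93681895e-01,  9.81064024e-01, -7.93268601e-04]), 'contact_force': array([ 0.39161501, -0.16502233,  0.60438098]), 'moment': array([-0.02396715, -0.00487434, -0.00544847]), 'gripper_force': 0.0, 'width': 0.08561580921896042}
```

View pics/top0.png

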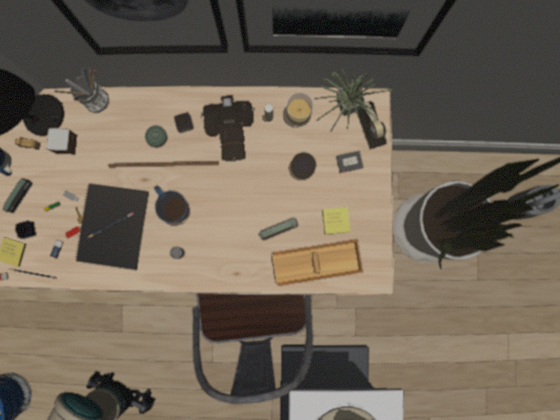

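View pics/scene0.png

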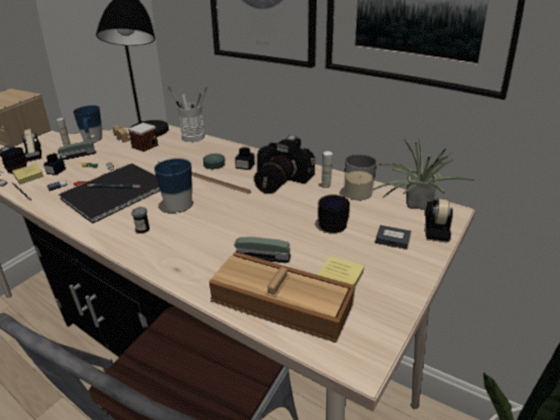

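The top view shows the box at about (317,262), with its pull at (316,263), the stapler at (279,229), the notes at (337,220) and the film can at (177,253). I'll enlarge the box to find its +y end.

```bash
python3 - <<'E'
import cv2,numpy as np
a=cv2.imread("pics/top0.png")[205:295,250:380]; b=cv2.imread("pics/scene0.png")[225:340,200:370]
a=cv2.resize(a,(800-390,284),interpolation=2); b=cv2.resize(b,(800,541),interpolation=2)
a=cv2.resize(cv2.imread("pics/top0.png")[205:295,260:380],(800,600),interpolation=2)
cv2.imwrite("pics/c1.png",cv2.convertScaleAbs(a,alpha=1.5));cv2.imwrite("pics/c2.png",cv2.convertScaleAbs(b,alpha=1.5))
E
```

```text
(no output)
```

View pics/c1.png

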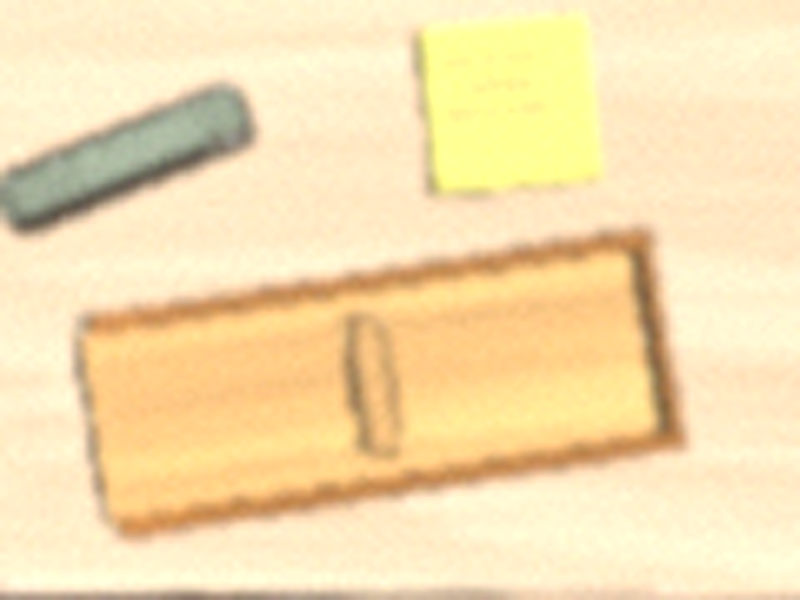

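View pics/c2.png

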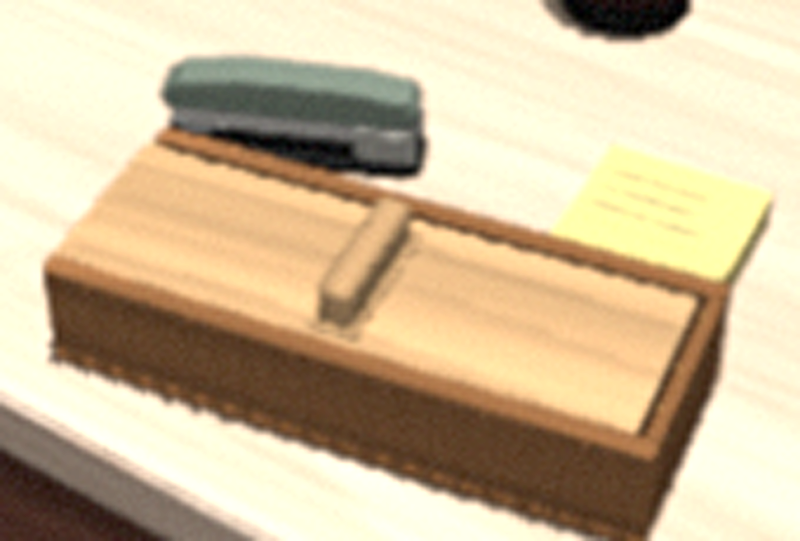

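+y is the left (low) end. Top crop: the box corners are at (80,318), (120,535), (685,445) and (650,228), and the pull top is at about (378,387). Scene crop: the corners are at (48,262), (165,132), (722,290) and (650,448).

```bash
cat > h.py <<'E'
import cv2,numpy as np
from scipy.spatial.transform import Rotation as R
from rig import manip
q2m=lambda q:R.from_quat(np.r_[q[1:],q[0]]).as_matrix()
def cam(n,s=None):
    i=manip.camera_info(n)
    if n=="wrist":
        s=s or manip.get_state();T=i["tool_from_camera"];Q=q2m(s["ee_rot"])
        return i,Q@T[:3,:3],s["position"]+Q@T[:3,3]
    return i,q2m(i["orientation"]),i["eye"]
def unproj(c,p,z):
    i,M,e=c;p=np.array(p,float).reshape(-1,1,2)
    n=cv2.undistortPoints(p,i["camera_matrix"],np.array([i["k1"],0,0,0]))[:,0]
    d=np.c_[n,np.ones(len(n))]@M.T
    return e+d*((z-e[2])/d[:,2])[:,None]
def proj(c,P):
    i,M,e=c;r=cv2.Rodrigues(M.T)[0]
    return cv2.projectPoints(np.array(P,float).reshape(-1,1,3),r,-M.T@e,i["camera_matrix"],np.array([i["k1"],0,0,0]))[0][:,0]
E
python3 - <<'E'
from h import *
np.set_printoptions(precision=4,suppress=True)
t=cam("top");s=cam("scene")
f=lambda C,o,k:np.array(C,float)/k+np.array(o)-.5
A=unproj(t,f([(80,318),(120,535),(685,445),(650,228)],(260,205),6.667),.049)
B=unproj(s,f([(165,132),(48,262),(650,448),(722,290)],(200,225),4.706),.049)
for X in(A,B):
    c=X.mean(0);v=X[:2].mean(0)-X[2:].mean(0);print(X[:,:2],c[:2],np.linalg.norm(v[:2]),np.degrees(np.arctan2(v[1],v[0])))
print(unproj(t,f([(378,387)],(260,205),6.667),.063),unproj(s,f([(395,203),(340,298)],(200,225),4.706),.063))
print(unproj(t,f([(240,130),(0,190),(25,235)],(260,205),6.667),.041))
E
```

```text
[[ 0.5309  0.2104]
 [ 0.4438  0.1933]
 [ 0.4815 -0.0353]
 [ 0.5694 -0.0213]] [0.5064 0.0868] 0.2332628276188317 99.40178399367772
[[ 0.5284  0.204 ]
 [ 0.4449  0.1918]
 [ 0.4831 -0.0332]
 [ 0.5644 -0.0197]] [0.5052 0.0857] 0.22741978912541005 99.39052273535725
[[0.5041 0.0907 0.063 ]] [[0.5278 0.0953 0.063 ]
 [0.4752 0.0834 0.063 ]]
[[0.6085 0.1459 0.041 ]
 [0.5829 0.2437 0.041 ]
 [0.5646 0.2333 0.041 ]]
```

```bash
python3 -m handwheel '[{"translation":[0,0,0],"angular":[0,0,6.0],"hand":1},{"translation":[0,0,0],"angular":[0,0,6.5],"hand":1},{"translation":[0,0,0],"angular":[0,0,6.5],"hand":1},{"translation":[0,0,0],"angular":[0,0,6.5],"hand":1},{"translation":[0,0,0],"angular":[0,0,6.5],"hand":1},{"translation":[0,0,0],"angular":[0,0,6.5],"hand":1},{"translation":[0,0,0],"angular":[0,0,6.5],"hand":1},{"translation":[0,0,0],"angular":[0,0,6.5],"hand":1},{"translation":[0,0,0],"angular":[0,0,6.5],"hand":1},{"translation":[0,0,0],"angular":[0,0,0],"hand":1}]'
python3 -m handwheel '[{"translation":[-0.030,0.0125,0],"angular":[0,0,0],"hand":1},{"translation":[-0.030,0.0125,0],"angular":[0,0,0],"hand":1},{"translation":[-0.030,0.0125,0],"angular":[0,0,0],"hand":1},{"translation":[-0.030,0.0125,0],"angular":[0,0,0],"hand":1},{"translation":[-0.030,0.0125,0],"angular":[0,0,0],"hand":1},{"translation":[-0.030,0.0125,0],"angular":[0,0,0],"hand":1},{"translation":[-0.030,0.0125,0],"angular":[0,0,0],"hand":1},{"translation":[-0.030,0.0125,0],"angular":[0,0,0],"hand":1},{"translation":[-0.030,0.0125,0],"angular":[0,0,0],"hand":1},{"translation":[0,0,0],"angular":[0,0,0],"hand":1}]'
cat >> h.py <<'E'
BO=np.array([.5058,.0863]);TH=np.radians(9.4)
def rep(s=None):
    s=s or manip.get_state();Q=q2m(s["ee_rot"]);c,n=np.cos(TH),np.sin(TH)
    d=s["position"][:2]-BO;B=np.array([[c,n],[-n,c]])
    print("t %.2f box xy %s z %.4f yaw(y) %.2f tilt %.2f F %s w %.3f"%(s["clock"],(B@d).round(4),s["position"][2],np.degrees(np.arctan2(Q[1,1],Q[0,1])),np.degrees(np.arccos(-Q[2,2])),np.round(np.r_[B@s["contact_force"][:2],s["contact_force"][2]],2),s["width"]))
E
python3 -c "from h import *;rep()"
```

```text
clock: 0.93
position: [0.2184, 0.5316, 0.2308]
ee_rot: [0.0, 0.646, 0.764, -0.0]
contact_force: [-0.2, 0.4, -0.3]
width: 0.0001
gripper_force: 0.0
clock: 1.77
position: [0.3773, 0.2803, 0.2312]
ee_rot: [0.002, 0.646, 0.764, -0.001]
contact_force: [0.2, -0.5, 0.3]
width: -0.0001
gripper_force: 0.0
t 1.77 box xy [-0.0951  0.2123] z 0.2312 yaw(y) 9.57 tilt 0.22 F [ 0.11 -0.51  0.34] w -0.000
```

```bash
python3 -m handwheel '[{"translation":[-0.030,0.012,0],"angular":[0,0,0],"hand":1},{"translation":[-0.030,0.012,0],"angular":[0,0,0],"hand":1},{"translation":[-0.030,0.012,0],"angular":[0,0,0],"hand":1},{"translation":[-0.030,0.012,0],"angular":[0,0,0],"hand":1},{"translation":[-0.030,0.012,0],"angular":[0,0,0],"hand":1},{"translation":[-0.030,0.012,0],"angular":[0,0,0],"hand":1},{"translation":[-0.030,0.012,0],"angular":[0,0,0],"hand":1},{"translation":[-0.035,0.011,0],"angular":[0,0,0],"hand":1},{"translation":[0,0,0],"angular":[0,0,0],"hand":1},{"translation":[0,0,0],"angular":[0,0,0],"hand":1}]'
python3 - <<'E'
from h import *
s=manip.get_state();rep(s)
cv2.imwrite("pics/w1.png",cv2.convertScaleAbs(manip.get_image("wrist")[:,:,::-1],alpha=1.4))
E
```

```text
clock: 2.6
position: [0.5101, 0.0581, 0.2308]
ee_rot: [-0.001, 0.645, 0.764, -0.0]
contact_force: [-0.6, 1.1, 0.2]
width: -0.0002
gripper_force: 0.0
t 2.60 box xy [-0.0004 -0.0286] z 0.2308 yaw(y) 9.60 tilt 0.06 F [-0.41  1.19  0.2 ] w -0.000
```

View pics/w1.png

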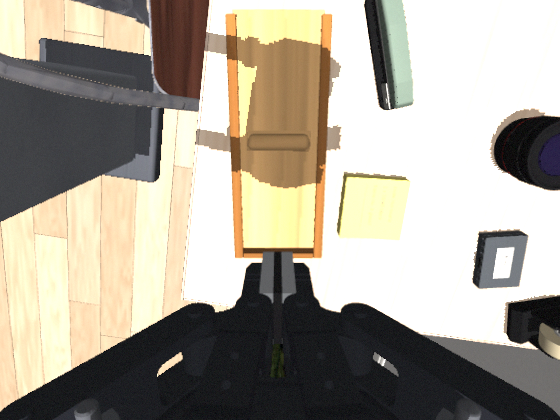

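The wrist view shows the box's outer corners at (227,14), (331,15), (323,257) and (236,257), and the pull at (278,142), spanning x 247 to 309.

```bash
python3 - <<'E'
from h import *
c=cam("wrist");X=unproj(c,[(227,14),(331,15),(323,257),(236,257)],.049)
P=unproj(c,[(278,142),(278,133),(278,150)],.063)
v=X[:2].mean(0)-X[2:].mean(0);print(X[:,:2].round(4),X.mean(0),np.hypot(*v[:2]),np.degrees(np.arctan2(v[1],v[0]))-90)
n=np.sin(TH);k=np.cos(TH)
for p in P: d=p[:2]-BO;print([k*d[0]+n*d[1],-n*d[0]+k*d[1]])
E
```

```text
[[ 0.4431  0.1951]
 [ 0.5312  0.2095]
 [ 0.5722 -0.0162]
 [ 0.4816 -0.0319]] [0.50703914 0.08912848 0.049     ] 0.2297926309983627 9.95356658302667
[np.float64(0.0004071072671111432), np.float64(0.010234216967686635)]
[np.float64(0.00035414013643589185), np.float64(0.018300931948216262)]
[np.float64(0.00045489466311850765), np.float64(0.00295989423897436)]
```

```bash
python3 -m handwheel '[{"translation":[0,0,0.026],"angular":[0,0,0],"hand":1},{"translation":[0,0,0.026],"angular":[0,0,0],"hand":1},{"translation":[0,0,0.026],"angular":[0,0,0],"hand":1},{"translation":[0,0,0.026],"angular":[0,0,0],"hand":1},{"translation":[0,0,0.026],"angular":[0,0,0],"hand":1},{"translation":[0,0,0.026],"angular":[0,0,0],"hand":1},{"translation":[0,0,0.010],"angular":[0,0,0],"hand":1},{"translation":[0,0,0.007],"angular":[0,0,0],"hand":1},{"translation":[0,0,0.005],"angular":[0,0,0],"hand":1},{"translation":[0,0,0],"angular":[0,0,0],"hand":1}]'
python3 -c "from h import *;rep()"
python3 -m handwheel '[{"translation":[0.003,0,0],"angular":[0,0,0],"hand":1},{"translation":[0.003,0,0],"angular":[0,0,0],"hand":1},{"translation":[0.003,0,0],"angular":[0,0,0],"hand":1},{"translation":[0.003,0,0],"angular":[0,0,0],"hand":1},{"translation":[0.003,0,0],"angular":[0,0,0],"hand":1},{"translation":[0.003,0,0],"angular":[0,0,0],"hand":1},{"translation":[0.003,0,0],"angular":[0,0,0],"hand":1},{"translation":[0.003,0,0],"angular":[0,0,0],"hand":1}]'
python3 - <<'E'
from h import *
s=manip.get_state();rep(s)
cv2.imwrite("pics/w2.png",cv2.convertScaleAbs(manip.get_image("wrist")[:,:,::-1],alpha=1.4))
E
```

```text
clock: 3.48
position: [0.5096, 0.0597, 0.0534]
ee_rot: [-0.0, 0.645, 0.765, 0.0]
contact_force: [-0.4, -0.1, 1.0]
width: 0.0004
gripper_force: 0.0
t 3.48 box xy [-0.0006 -0.0269] z 0.0534 yaw(y) 9.73 tilt 0.01 F [-0.4  -0.02  1.03] w 0.000
clock: 4.15
position: [0.5058, 0.0827, 0.0535]
ee_rot: [0.0, 0.645, 0.764, 0.0]
contact_force: [0.2, -2.1, 1.5]
width: 0.0001
gripper_force: 0.8
t 4.15 box xy [-0.0006 -0.0035] z 0.0535 yaw(y) 9.69 tilt 0.05 F [-0.17 -2.14  1.52] w 0.000
```

View pics/w2.png

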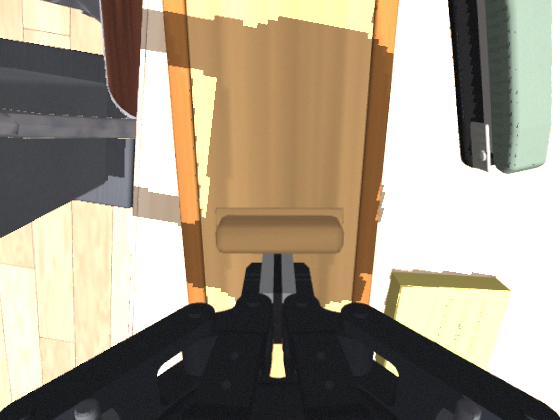

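The fingers are touching the pull's -y face at (278,253), centred on it, with about 2 N of friction. I'll push on.

```bash
for i in 1; do python3 -m handwheel '[{"translation":[0.005,0,0],"angular":[0,0,0],"hand":1},{"translation":[0.006,0,0],"angular":[0,0,0],"hand":1},{"translation":[0.006,0,0],"angular":[0,0,0],"hand":1},{"translation":[0.006,0,0],"angular":[0,0,0],"hand":1},{"translation":[0.006,0,0],"angular":[0,0,0],"hand":1},{"translation":[0.006,0,0],"angular":[0,0,0],"hand":1},{"translation":[0.006,0,0],"angular":[0,0,0],"hand":1},{"translation":[0.006,0,0],"angular":[0,0,0],"hand":1},{"translation":[0.006,0,0],"angular":[0,0,0],"hand":1},{"translation":[0.006,0,0],"angular":[0,0,0],"hand":1}]'; done
python3 -c "from h import *;rep()"
python3 -m handwheel '[{"translation":[0.006,0,0],"angular":[0,0,0],"hand":1},{"translation":[0.006,0,0],"angular":[0,0,0],"hand":1},{"translation":[0.006,0,0],"angular":[0,0,0],"hand":1},{"translation":[0.006,0,0],"angular":[0,0,0],"hand":1},{"translation":[0.006,0,0],"angular":[0,0,0],"hand":1},{"translation":[0.006,0,0],"angular":[0,0,0],"hand":1},{"translation":[0.006,0,0],"angular":[0,0,0],"hand":1},{"translation":[0.006,0,0],"angular":[0,0,0],"hand":1},{"translation":[0.006,0,0],"angular":[0,0,0],"hand":1},{"translation":[0.005,0,0],"angular":[0,0,0],"hand":1}]'
python3 -c "from h import *;rep()"
```

```text
clock: 5.03
position: [0.4955, 0.1415, 0.0533]
ee_rot: [0.0, 0.645, 0.764, 0.0]
contact_force: [1.3, -1.4, 0.4]
width: 0.0006
gripper_force: 0.9
t 5.03 box xy [-0.0011  0.0562] z 0.0533 yaw(y) 9.67 tilt 0.01 F [ 1.05 -1.58  0.45] w 0.001
clock: 5.87
position: [0.4855, 0.1997, 0.0533]
ee_rot: [-0.0, 0.645, 0.764, 0.0]
contact_force: [0.9, -1.4, 0.7]
width: -0.0002
gripper_force: 0.8
t 5.87 box xy [-0.0015  0.1152] z 0.0533 yaw(y) 9.67 tilt 0.01 F [ 0.71 -1.49  0.74] w -0.000
```

```bash
python3 -m handwheel '[{"translation":[0.004,0,0],"angular":[0,0,0],"hand":1},{"translation":[0.004,0,0],"angular":[0,0,0],"hand":1},{"translation":[0.004,0,0],"angular":[0,0,0],"hand":1},{"translation":[0.004,0,0],"angular":[0,0,0],"hand":1},{"translation":[0.003,0,0],"angular":[0,0,0],"hand":1},{"translation":[0.003,0,0],"angular":[0,0,0],"hand":1},{"translation":[0.003,0,0],"angular":[0,0,0],"hand":1},{"translation":[0.002,0,0],"angular":[0,0,0],"hand":1},{"translation":[0.002,0,0],"angular":[0,0,0],"hand":1},{"translation":[0.002,0,0],"angular":[0,0,0],"hand":1}]'
python3 -c "from h import *;rep()"
python3 -m handwheel '[{"translation":[0.002,0,0],"angular":[0,0,0],"hand":1},{"translation":[0.002,0,0],"angular":[0,0,0],"hand":1},{"translation":[0.002,0,0],"angular":[0,0,0],"hand":1},{"translation":[0.002,0,0],"angular":[0,0,0],"hand":1}]'
python3 -c "from h import *;rep()"
```

```text
clock: 6.7
position: [0.4805, 0.2297, 0.0533]
ee_rot: [-0.0, 0.645, 0.764, 0.0]
contact_force: [1.5, -0.6, -0.8]
width: -0.0002
gripper_force: 0.8
t 6.70 box xy [-0.0016  0.1457] z 0.0533 yaw(y) 9.67 tilt 0.00 F [ 1.4  -0.88 -0.82] w -0.000
clock: 7.03
position: [0.4791, 0.2376, 0.0533]
ee_rot: [-0.0, 0.645, 0.764, -0.0]
contact_force: [1.8, -1.0, 0.4]
width: -0.0004
gripper_force: 0.8
t 7.03 box xy [-0.0016  0.1537] z 0.0533 yaw(y) 9.66 tilt 0.00 F [ 1.58 -1.25  0.43] w -0.000
```

```bash
python3 -m handwheel '[{"translation":[0.0015,0,0],"angular":[0,0,0],"hand":1},{"translation":[0.0015,0,0],"angular":[0,0,0],"hand":1},{"translation":[0.0015,0,0],"angular":[0,0,0],"hand":1},{"translation":[0.0015,0,0],"angular":[0,0,0],"hand":1}]'
python3 -c "from h import *;rep()"
python3 -m handwheel '[{"translation":[0.001,0,0],"angular":[0,0,0],"hand":1},{"translation":[0.001,0,0],"angular":[0,0,0],"hand":1},{"translation":[0.001,0,0],"angular":[0,0,0],"hand":1}]'
python3 -c "from h import *;rep()"
python3 -m handwheel '[{"translation":[0.001,0,0],"angular":[0,0,0],"hand":1},{"translation":[0.001,0,0],"angular":[0,0,0],"hand":1},{"translation":[0.001,0,0],"angular":[0,0,0],"hand":1}]'
python3 -c "from h import *;rep()"
```

```text
clock: 7.37
position: [0.4785, 0.2417, 0.0533]
ee_rot: [0.001, 0.644, 0.765, -0.001]
contact_force: [3.9, -11.3, 1.3]
width: -0.0001
gripper_force: 5.5
t 7.37 box xy [-0.0016  0.1578] z 0.0533 yaw(y) 9.78 tilt 0.22 F [  2.   -11.79   1.35] w -0.000
clock: 7.62
position: [0.4784, 0.2418, 0.0534]
ee_rot: [0.003, 0.643, 0.765, -0.003]
contact_force: [5.2, -17.7, 2.9]
width: 0.0002
gripper_force: 9.2
t 7.62 box xy [-0.0016  0.1579] z 0.0534 yaw(y) 9.90 tilt 0.52 F [  2.25 -18.35   2.88] w 0.000
clock: 7.87
position: [0.4784, 0.242, 0.0534]
ee_rot: [0.005, 0.643, 0.766, -0.005]
contact_force: [7.1, -26.5, 4.1]
width: -0.0001
gripper_force: 13.4
t 7.87 box xy [-0.0016  0.1581] z 0.0534 yaw(y) 10.01 tilt 0.82 F [  2.69 -27.32   4.09] w -0.000
```

The lid is at its stop. I'll back off, lift, and move back to look inside.

```bash
python3 -m handwheel '[{"translation":[-0.004,0,0],"angular":[0,0,0],"hand":1},{"translation":[-0.006,0,0],"angular":[0,0,0],"hand":1},{"translation":[-0.008,0,0],"angular":[0,0,0],"hand":1},{"translation":[0,0,-0.015],"angular":[0,0,0],"hand":1},{"translation":[-0.010,0,-0.030],"angular":[0,0,0],"hand":1},{"translation":[-0.025,0,-0.030],"angular":[0,0,0],"hand":1},{"translation":[-0.030,0,-0.030],"angular":[0,0,0],"hand":1},{"translation":[-0.035,0,-0.015],"angular":[0,0,0],"hand":1},{"translation":[-0.035,0,0],"angular":[0,0,0],"hand":1},{"translation":[-0.035,0,0],"angular":[0,0,0],"hand":1}]'
python3 -m handwheel '[{"translation":[-0.020,0,0],"angular":[0,0,0],"hand":1},{"translation":[-0.010,0,0],"angular":[0,0,0],"hand":1},{"translation":[0,0,0],"angular":[0,0,0],"hand":1}]'
python3 - <<'E'
from h import *
s=manip.get_state();rep(s)
cv2.imwrite("pics/w3.png",cv2.convertScaleAbs(manip.get_image("wrist")[:,:,::-1],alpha=1.4))
E
```

```text
clock: 8.7
position: [0.5091, 0.0637, 0.1744]
ee_rot: [0.001, 0.645, 0.764, 0.002]
contact_force: [-0.9, -0.6, -0.7]
width: 0.0
gripper_force: 0.0
clock: 8.95
position: [0.5137, 0.0336, 0.1726]
ee_rot: [-0.0, 0.646, 0.763, 0.0]
contact_force: [0.5, 0.1, 0.2]
width: -0.0003
gripper_force: 0.0
t 8.95 box xy [-0.0008 -0.0532] z 0.1726 yaw(y) 9.50 tilt 0.04 F [0.47 0.03 0.22] w -0.000
```

View pics/w3.png

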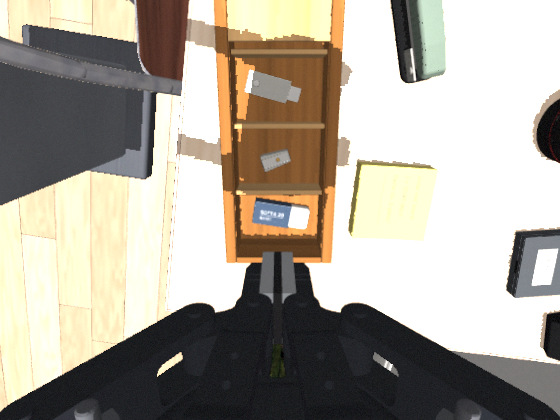

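The stick is in the third compartment, a grey body with a connector from (247,80) to (300,96), centre about (273,87). The sharpener is at (275,160) and the eraser at (281,214).

```bash
python3 - <<'E'
from h import *
P=unproj(cam("wrist"),[(273,87),(275,160),(281,214),(280,52),(280,126),(280,190)],.018)
P[3:]=unproj(cam("wrist"),[(280,52),(280,126),(280,190)],.034)
n=np.sin(TH);k=np.cos(TH)
for p in P: d=p[:2]-BO;print(p[:2].round(4),np.round([k*d[0]+n*d[1],-n*d[0]+k*d[1]],4))
E
```

```text
[0.4968 0.1183] [-0.0036  0.033 ]
[0.5086 0.0581] [-0.0019 -0.0282]
[0.5224 0.0092] [ 0.0038 -0.0788]
[0.4982 0.1441] [0.0019 0.0582]
[0.5076 0.0892] [0.0022 0.0026]
[0.5167 0.0362] [ 0.0026 -0.0512]
```

```bash
python3 -m handwheel '[{"translation":[0.015,0,0],"angular":[0,0,0],"hand":1},{"translation":[0.025,-0.001,0],"angular":[0,0,0],"hand":1},{"translation":[0.025,-0.001,0],"angular":[0,0,0],"hand":1},{"translation":[0.020,-0.001,0],"angular":[0,0,0],"hand":1},{"translation":[0,0,0.025],"angular":[0,0,0],"hand":1},{"translation":[0,0,0.030],"angular":[0,0,0],"hand":1},{"translation":[0,0,0.030],"angular":[0,0,0],"hand":1},{"translation":[0,0,0.020],"angular":[0,0,0],"hand":1},{"translation":[0,0,0.010],"angular":[0,0,0],"hand":1},{"translation":[0,0,0],"angular":[0,0,0],"hand":1}]'
python3 - <<'E'
from h import *
s=manip.get_state();rep(s)
cv2.imwrite("pics/w4.png",cv2.convertScaleAbs(manip.get_image("wrist")[:,:,::-1],alpha=1.4))
E
```

```text
clock: 9.83
position: [0.494, 0.1196, 0.0556]
ee_rot: [-0.002, 0.644, 0.765, -0.002]
contact_force: [0.5, -0.1, -0.6]
width: -0.0001
gripper_force: 0.0
t 9.83 box xy [-0.0062  0.0347] z 0.0556 yaw(y) 9.75 tilt 0.32 F [ 0.44 -0.13 -0.65] w -0.000
```

View pics/w4.png

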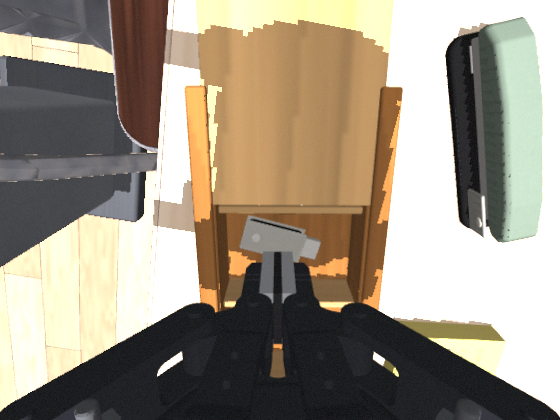

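The stick shows just beyond the fingertips, centre about (279,239), running from (241,238) to (320,245). I'll check its position from here.

```bash
python3 - <<'E'
from h import *
rep()
P=unproj(cam("wrist"),[(279,239),(241,250),(248,217),(319,248)],.018)
n=np.sin(TH);k=np.cos(TH)
for p in P: d=p[:2]-BO;print(np.round([k*d[0]+n*d[1],-n*d[0]+k*d[1]],4))
E
```

```text
t 9.88 box xy [-0.0048  0.0343] z 0.0571 yaw(y) 9.74 tilt 0.14 F [ 0.33 -0.44  0.2 ] w 0.000
[-0.0026  0.0329]
[-0.0249  0.0256]
[-0.0204  0.0463]
[0.021  0.0273]
```

```bash
Z='{"translation":[0,0,0],"angular":[0,0,0],"hand":1}'; python3 -m handwheel '[{"translation":[-0.0015,0.0025,0.001],"angular":[0,0,0],"hand":1},{"translation":[0,0,0],"angular":[0,0,0],"hand":1},{"translation":[0,0,0],"angular":[0,0,0],"hand":1},{"translation":[0,0,0],"angular":[0,0,0],"hand":1},{"translation":[0,0,0],"angular":[0,0,0],"hand":1},{"translation":[0,0,0],"angular":[0,0,0],"hand":1},{"translation":[0,0,0],"angular":[0,0,0],"hand":1},{"translation":[0,0,0],"angular":[0,0,0],"hand":1},{"translation":[0,0,0],"angular":[0,0,0],"hand":1},{"translation":[0,0,0],"angular":[0,0,0],"hand":1}]'
for i in 1 2 3 4; do python3 -m handwheel '[{"translation":[0,0,0],"angular":[0,0,0],"hand":1},{"translation":[0,0,0],"angular":[0,0,0],"hand":1},{"translation":[0,0,0],"angular":[0,0,0],"hand":1},{"translation":[0,0,0],"angular":[0,0,0],"hand":1},{"translation":[0,0,0],"angular":[0,0,0],"hand":1},{"translation":[0,0,0],"angular":[0,0,0],"hand":1},{"translation":[0,0,0],"angular":[0,0,0],"hand":1},{"translation":[0,0,0],"angular":[0,0,0],"hand":1},{"translation":[0,0,0],"angular":[0,0,0],"hand":1},{"translation":[0,0,0],"angular":[0,0,0],"hand":1}]' >/dev/null; done
python3 -c "from h import *;rep()"
```

```text
clock: 10.72
position: [0.4991, 0.1171, 0.0567]
ee_rot: [-0.0, 0.645, 0.764, 0.0]
contact_force: [-0.4, -0.3, -0.0]
width: -0.0004
gripper_force: 0.0
t 14.05 box xy [-0.0015  0.0315] z 0.0568 yaw(y) 9.67 tilt 0.00 F [-0.05 -0.68 -0.19] w -0.000
```

```bash
python3 -m handwheel '[{"translation":[0,0,-0.020],"angular":[0,0,0],"hand":1},{"translation":[0,0,-0.030],"angular":[0,0,0],"hand":1},{"translation":[0.020,0,-0.010],"angular":[0,0,0],"hand":1},{"translation":[0.030,0,0],"angular":[0,0,0],"hand":1},{"translation":[0.030,0,0],"angular":[0,0,0],"hand":1},{"translation":[0.030,0,0],"angular":[0,0,0],"hand":1},{"translation":[0.030,0,0],"angular":[0,0,0],"hand":1},{"translation":[0.030,0,0],"angular":[0,0,0],"hand":1},{"translation":[0.015,0,0],"angular":[0,0,0],"hand":1},{"translation":[0,0,0],"angular":[0,0,0],"hand":1}]'
python3 -c "from h import *;rep()"
python3 -m handwheel '[{"translation":[0,0,0.020],"angular":[0,0,0],"hand":1},{"translation":[0,0,0.020],"angular":[0,0,0],"hand":1},{"translation":[0,0,0.014],"angular":[0,0,0],"hand":1},{"translation":[0,0,0.006],"angular":[0,0,0],"hand":1},{"translation":[0,0,0.003],"angular":[0,0,0],"hand":1},{"translation":[0,0,0],"angular":[0,0,0],"hand":1}]'
python3 - <<'E'
from h import *
s=manip.get_state();rep(s)
cv2.imwrite("pics/w5.png",cv2.convertScaleAbs(manip.get_image("scene")[:,:,::-1],alpha=1.4))
E
```

```text
clock: 14.88
position: [0.4675, 0.3027, 0.1168]
ee_rot: [-0.0, 0.644, 0.765, 0.001]
contact_force: [0.4, 0.7, -0.5]
width: 0.0001
gripper_force: 0.0
t 14.88 box xy [-0.0025  0.2197] z 0.1168 yaw(y) 9.86 tilt 0.10 F [ 0.46  0.61 -0.48] w 0.000
clock: 15.38
position: [0.4681, 0.2989, 0.0535]
ee_rot: [-0.0, 0.645, 0.764, -0.0]
contact_force: [-0.4, 0.0, -0.1]
width: -0.0
gripper_force: 0.0
t 15.38 box xy [-0.0024  0.2159] z 0.0535 yaw(y) 9.64 tilt 0.05 F [-0.34  0.1  -0.14] w -0.000
```

View pics/w5.png

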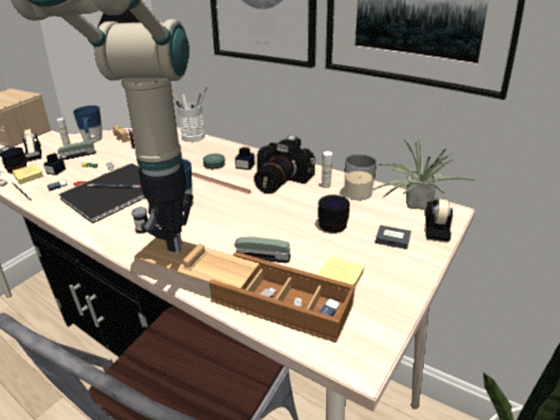

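The lid is fully open, with the fingers down behind the pull at (180,250) and the stick in the third compartment at (268,292). Now I'll push it shut.

```bash
python3 -m handwheel '[{"translation":[-0.003,0,0],"angular":[0,0,0],"hand":1},{"translation":[-0.003,0,0],"angular":[0,0,0],"hand":1},{"translation":[-0.003,0,0],"angular":[0,0,0],"hand":1},{"translation":[-0.003,0,0],"angular":[0,0,0],"hand":1},{"translation":[-0.003,0,0],"angular":[0,0,0],"hand":1},{"translation":[-0.003,0,0],"angular":[0,0,0],"hand":1},{"translation":[-0.003,0,0],"angular":[0,0,0],"hand":1},{"translation":[-0.003,0,0],"angular":[0,0,0],"hand":1},{"translation":[-0.004,0,0],"angular":[0,0,0],"hand":1},{"translation":[-0.004,0,0],"angular":[0,0,0],"hand":1}]'
python3 -c "from h import *;rep()"
python3 -m handwheel '[{"translation":[-0.005,0,0],"angular":[0,0,0],"hand":1},{"translation":[-0.006,0,0],"angular":[0,0,0],"hand":1},{"translation":[-0.006,0,0],"angular":[0,0,0],"hand":1},{"translation":[-0.006,0,0],"angular":[0,0,0],"hand":1},{"translation":[-0.006,0,0],"angular":[0,0,0],"hand":1},{"translation":[-0.006,0,0],"angular":[0,0,0],"hand":1},{"translation":[-0.006,0,0],"angular":[0,0,0],"hand":1},{"translation":[-0.006,0,0],"angular":[0,0,0],"hand":1},{"translation":[-0.006,0,0],"angular":[0,0,0],"hand":1},{"translation":[-0.006,0,0],"angular":[0,0,0],"hand":1}]'
python3 -c "from h import *;rep()"
```

```text
clock: 16.27
position: [0.4735, 0.268, 0.0538]
ee_rot: [-0.0, 0.645, 0.764, 0.0]
contact_force: [-1.0, 1.3, 1.5]
width: -0.0002
gripper_force: 0.8
t 16.27 box xy [-0.0022  0.1846] z 0.0538 yaw(y) 9.66 tilt 0.04 F [-0.75  1.42  1.47] w -0.000
clock: 17.1
position: [0.4833, 0.2092, 0.0538]
ee_rot: [-0.0, 0.645, 0.764, -0.0]
contact_force: [-1.1, 1.4, 0.8]
width: -0.0002
gripper_force: 0.9
t 17.10 box xy [-0.0021  0.1249] z 0.0538 yaw(y) 9.66 tilt 0.01 F [-0.87  1.54  0.81] w -0.000
```

```bash
python3 -m handwheel '[{"translation":[-0.006,0,0],"angular":[0,0,0],"hand":1},{"translation":[-0.006,0,0],"angular":[0,0,0],"hand":1},{"translation":[-0.006,0,0],"angular":[0,0,0],"hand":1},{"translation":[-0.006,0,0],"angular":[0,0,0],"hand":1},{"translation":[-0.006,0,0],"angular":[0,0,0],"hand":1},{"translation":[-0.006,0,0],"angular":[0,0,0],"hand":1},{"translation":[-0.006,0,0],"angular":[0,0,0],"hand":1},{"translation":[-0.006,0,0],"angular":[0,0,0],"hand":1},{"translation":[-0.006,0,0],"angular":[0,0,0],"hand":1},{"translation":[-0.006,0,0],"angular":[0,0,0],"hand":1}]'
python3 -c "from h import *;rep()"
python3 -m handwheel '[{"translation":[-0.004,0,0],"angular":[0,0,0],"hand":1},{"translation":[-0.004,0,0],"angular":[0,0,0],"hand":1},{"translation":[-0.004,0,0],"angular":[0,0,0],"hand":1},{"translation":[-0.004,0,0],"angular":[0,0,0],"hand":1},{"translation":[-0.003,0,0],"angular":[0,0,0],"hand":1},{"translation":[-0.003,0,0],"angular":[0,0,0],"hand":1},{"translation":[-0.003,0,0],"angular":[0,0,0],"hand":1},{"translation":[-0.002,0,0],"angular":[0,0,0],"hand":1},{"translation":[-0.002,0,0],"angular":[0,0,0],"hand":1}]'
python3 -c "from h import *;rep()"
python3 -m handwheel '[{"translation":[-0.002,0,0],"angular":[0,0,0],"hand":1},{"translation":[-0.002,0,0],"angular":[0,0,0],"hand":1},{"translation":[-0.0015,0,0],"angular":[0,0,0],"hand":1},{"translation":[-0.0015,0,0],"angular":[0,0,0],"hand":1}]'
python3 -c "from h import *;rep()"
```

```text
clock: 17.93
position: [0.4933, 0.1501, 0.0537]
ee_rot: [-0.0, 0.645, 0.764, -0.0]
contact_force: [-1.8, 1.1, 0.6]
width: 0.0002
gripper_force: 0.9
t 17.93 box xy [-0.0019  0.0649] z 0.0537 yaw(y) 9.67 tilt 0.02 F [-1.56  1.4   0.57] w 0.000
clock: 18.68
position: [0.4983, 0.1219, 0.0537]
ee_rot: [-0.0, 0.645, 0.764, 0.0]
contact_force: [-1.3, 0.7, 0.4]
width: 0.0002
gripper_force: 0.8
t 18.68 box xy [-0.0016  0.0364] z 0.0537 yaw(y) 9.67 tilt 0.01 F [-1.12  0.93  0.43] w 0.000
clock: 19.02
position: [0.4995, 0.1151, 0.0538]
ee_rot: [0.0, 0.645, 0.764, 0.0]
contact_force: [-1.6, 1.5, -0.7]
width: -0.0003
gripper_force: 0.8
t 19.02 box xy [-0.0015  0.0294] z 0.0538 yaw(y) 9.67 tilt 0.01 F [-1.34  1.75 -0.7 ] w -0.000
```

```bash
python3 -m handwheel '[{"translation":[-0.0015,0,0],"angular":[0,0,0],"hand":1},{"translation":[-0.0015,0,0],"angular":[0,0,0],"hand":1},{"translation":[-0.0015,0,0],"angular":[0,0,0],"hand":1},{"translation":[-0.0015,0,0],"angular":[0,0,0],"hand":1}]'
python3 -c "from h import *;rep()"
python3 -m handwheel '[{"translation":[-0.001,0,0],"angular":[0,0,0],"hand":1},{"translation":[-0.001,0,0],"angular":[0,0,0],"hand":1},{"translation":[-0.001,0,0],"angular":[0,0,0],"hand":1}]'
python3 -c "from h import *;rep()"
python3 -m handwheel '[{"translation":[-0.001,0,0],"angular":[0,0,0],"hand":1},{"translation":[-0.001,0,0],"angular":[0,0,0],"hand":1},{"translation":[-0.001,0,0],"angular":[0,0,0],"hand":1}]'
python3 -c "from h import *;rep()"
```

```text
clock: 19.35
position: [0.5005, 0.1092, 0.0538]
ee_rot: [-0.0, 0.645, 0.764, 0.0]
contact_force: [-1.0, 1.1, -0.7]
width: -0.0002
gripper_force: 0.8
t 19.35 box xy [-0.0015  0.0234] z 0.0538 yaw(y) 9.67 tilt 0.01 F [-0.83  1.27 -0.69] w -0.000
clock: 19.6
position: [0.5009, 0.1071, 0.0538]
ee_rot: [-0.001, 0.645, 0.764, 0.001]
contact_force: [-1.8, 7.6, 0.6]
width: -0.0
gripper_force: 3.6
t 19.60 box xy [-0.0015  0.0213] z 0.0538 yaw(y) 9.60 tilt 0.11 F [-0.5   7.83  0.58] w -0.000
clock: 19.85
position: [0.5009, 0.1069, 0.0538]
ee_rot: [-0.003, 0.646, 0.763, 0.002]
contact_force: [-3.3, 15.1, -0.1]
width: -0.0005
gripper_force: 8.0
t 19.85 box xy [-0.0014  0.0211] z 0.0538 yaw(y) 9.46 tilt 0.42 F [-0.8  15.43 -0.09] w -0.000
```

The lid is hard against its shut stop. I'll back off, lift clear and check.

```bash
python3 -m handwheel '[{"translation":[0.004,0,0],"angular":[0,0,0],"hand":1},{"translation":[0.006,0,0],"angular":[0,0,0],"hand":1},{"translation":[0.008,0,0],"angular":[0,0,0],"hand":1},{"translation":[0,0,-0.010],"angular":[0,0,0],"hand":1},{"translation":[0,0,-0.025],"angular":[0,0,0],"hand":1},{"translation":[0,0,-0.030],"angular":[0,0,0],"hand":1},{"translation":[0,0,-0.030],"angular":[0,0,0],"hand":1},{"translation":[0,0,-0.030],"angular":[0,0,0],"hand":1},{"translation":[0,0,-0.015],"angular":[0,0,0],"hand":1},{"translation":[0,0,0],"angular":[0,0,0],"hand":1}]'
python3 -m handwheel '[{"translation":[-0.025,0,0],"angular":[0,0,0],"hand":1},{"translation":[-0.030,0,0],"angular":[0,0,0],"hand":1},{"translation":[-0.015,0,0],"angular":[0,0,0],"hand":1},{"translation":[0,0,0],"angular":[0,0,0],"hand":1},{"translation":[0,0,0],"angular":[0,0,0],"hand":1},{"translation":[0,0,0],"angular":[0,0,0],"hand":1}]'
python3 - <<'E'
from h import *
rep()
cv2.imwrite("pics/w6.png",cv2.convertScaleAbs(manip.get_image("wrist")[:,:,::-1],alpha=1.4))
E
```

```text
clock: 20.68
position: [0.5014, 0.1212, 0.1988]
ee_rot: [0.004, 0.645, 0.764, 0.003]
contact_force: [0.1, 0.8, 0.2]
width: -0.0003
gripper_force: 0.0
clock: 21.18
position: [0.5097, 0.0526, 0.1932]
ee_rot: [-0.001, 0.645, 0.764, -0.0]
contact_force: [0.5, 0.2, -0.6]
width: 0.0002
gripper_force: 0.0
t 21.18 box xy [-0.0017 -0.0339] z 0.1932 yaw(y) 9.66 tilt 0.08 F [ 0.5   0.1  -0.61] w 0.000
```

View pics/w6.png

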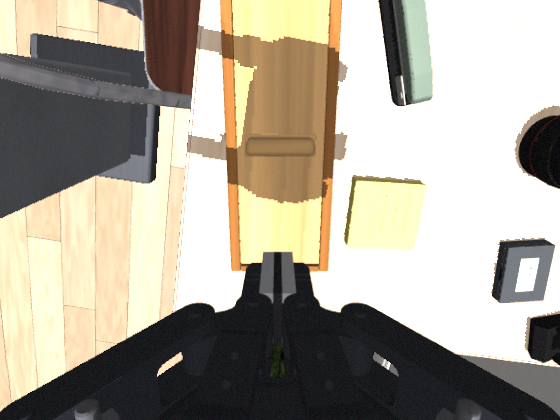

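The lid is shut flush to the -y end wall at (280,265), with the pull at (280,147). The arm is clear and the stapler, notes and card case are undisturbed.

```bash
python3 -c "from rig import manip;print(manip.sign_off())"
```

```text
the job is handed in; nothing more can be done
None
```

The USB stick is in the third compartment (y = +28 mm); I opened the lid to its stop, pointed down from about 4 cm above the stick for about 4 s, pushed the lid fully shut, and handed the job in at about 21 s.

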